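# Hold the metal insert over the paused print

## Robot

A 6-joint arm with a two-finger parallel gripper is mounted at the origin on the work surface. World frame = base frame: x ahead of the robot, y to its left, z up, the work surface at z = 0. Lengths are in m, angles in rad, forces in N, time in s.
With the tool pointing down it reaches from about 0.35 to 0.95 m from the base axis. Payload 17.4 kg.
Tool frame: the origin (TCP) lies midway between the tips of the shut fingers; the grasp point (between the pads) lies bot.grasp_offset behind it (bot.grasp_offset is the distance from the TCP to the grasp point, in m); z points along the fingers, x is the direction in which the jaws open and shut, and the axes are right-handed (so a half turn about z gives the same grasp; the last joint's range is limited). The gripper opens to 93 mm and grips with 3 to 60 N. Pads are 15 mm wide; open, the fingers measure 128 mm over their backs; the gripper's body (75 mm by 188 mm) begins 65 mm behind the grasp point.
Start: joints at [-1.339, 0.116, 1.442, -0, 1.584, -0.038], TCP at [0.18, -0.651, 0.19] pointing down, gripper open.
Joint ranges: [-2.83, 2.83], [-0.83, 2.19], [0.07, 2.5], [-1.14, 4.28], [0.01, 3], [-2.97, 2.97]. Speed limits (rad/s): [1.89, 1.89, 2.22, 3.14, 3.14, 3.14].

## Interface

Orientations are given as a 3x3 rotation matrix whose columns are the frame's x, y, z axes.
In Python, from station import bot, eyes, order gives the robot as it stands.
- The arm moves only by the shell command python3 -m inch 'ROWS' [FORCE]. ROWS is a JSON object of lists of equal length, an entry for each row: "fingers": the opening, from 0 (shut) to 1 (fully open); "dp": the shift along the tool's x, y, z in m, a list of three; "angular": the turn, a rotation vector about the tool's x, y, z in rad, a list of three. A call has 1 to 5 rows; each row is the pose to reach, as a shift and turn from the pose commanded when the call began, along the tool's axes at that moment; what a row does not reach only later rows make up. A row lasts 1/10 s, in which the tool goes at most 50 mm and 8.59 degrees, less where a joint would pass 70% of its speed; a pose out of reach is approached as far as the arm can. A call with a gripper value outside its range is refused whole. The fingers move at their own pace and stop on an object; FORCE is the grip in N (left out, the last holds). Time passes only in rows, so rows that repeat a pose let the fingers close. It gives the time, the measured TCP pose, the force and the opening at its end, in the units of the state.
- bot.sense(): the state, without advancing time (a new reading comes with each control period).
- eyes.grab_frame(name): name is "side" or "top" or "wrist"; returns a dict with "frame" (400x640x3 uint8, red, green, blue), "mtx" (3x3 intrinsics, pixels), "dist_coeffs" ([k1, k2, p1, p2, k3] as OpenCV has them; the pictures are not rectified), "origin" and "rotation" of the camera in the world. Camera axes: x right, y up, looking along -z (the intrinsics and any distortion apply to the point x, -y, -z); pixel columns grow to the right and rows downward; lengths in m; the calibration is good to about 2 mm. A picture is of the moment at which its call begins. There is no depth.
- order.job_done(): hands the job in, once; it reports no verdict.
The state is a dict: "time": time; "joint_positions": joint angles; "joint_velocities": joint speeds; "effort": joint torques, N m; "tcp_pos": TCP position; "eef_rot": TCP orientation; "contact_force": force on the tool from outside, world axes, zero at the start; "torque": the same for the moment, N m; "grip_width": finger opening in m.
Only numpy, scipy, OpenCV 4.12 (cv2) and the standard library are available. Lean on these libraries where they do the work, as an engineer would, in place of code of your own. Each camera call takes 0.05 s, during which the arm holds its last target.

## Task

The print is paused so that a metal insert can be glued into it. First push the printer's sliding bed away from you by its upright tab until it is fully home against its stop; then pick up the insert with the oblong foot (not the round one), lift it over the printer's side panel and hold it about 1 cm above the oblong pocket of the print, centred, level and lined up with the pocket, so that I can put the glue underneath. Do not let the insert touch the printer or the print, leave the other things on the table where they are, and finish while still holding the insert there.

Things in the scene. Friction and masses are not known exactly. Their poses are not given: they have to be found in the camera images.
- printer: Fixed open-topped printer. Origin at table height; x = the way the bed slides home, away from the robot; z up. In mm: tray x -162..182, y +-128, 18 high; front sill x -158..-152, top 70; side panels y +-122..128, full length, top 120; rear gantry x 156..180, two posts and a crossbar, top 206; black print head parked on it, x 115..157, y 52..98, z 143..215.
- bed (a joint): Travel of the sliding bed along the printer's x, m; grows as it is pushed away from the robot. Fully home (hard stop) at 0.060; starts at 0 to 0.035. About 2 N of friction; stays where it is left. The bed, aluminium with greenish glass, is 150 (x) by 170 (y) mm, its top 52 mm above the table.
- tab (a point): Top centre of the black upright tab near the bed's front edge, 92 mm above the table; moves with the bed, axes as the printer's. The tab is 10 mm thick (x), 50 mm wide (y), 40 mm high above the glass. In front of it (towards the robot) at least 52 mm is free up to the front sill, behind it 48 mm up to the print.
- pocket (a point): Centre of the mouth of the oblong pocket in the top of the white half-finished print stuck on the bed, 82 mm above the table; moves with the bed. x = the pocket's long axis = the printer's x, z up. Pocket 62 (x) by 22 (y) mm, 16 mm deep; print 84 (x) by 46 (y) by 30 mm high. It lies 95 mm behind the tab.
- insert_mid (a point): Centre, half-way up (19 mm above the underside), of the loose brass insert with the oblong foot, 0.15 to 0.31 kg. Foot 60 (x) by 20 (y) by 14 mm high; on its middle a lug to grip, 26 (x) by 16 (y) mm, from 14 to 38 mm above the underside. x = long axis, z up; same after a half turn. Stands on the table right of the printer.
- insert: The same insert with the oblong foot; origin at the centre of its underside.
- round_insert: The other brass insert, to be left alone: same lug, but a round foot 40 mm across and 14 mm high; origin at the centre of its underside. The two inserts may stand in either order.
- screwdriver: Black-handled screwdriver lying on the table to the right; bystander.
- mouse: Black computer mouse, about 80 by 62 by 34 mm, on the table to the right; bystander.
- glue_stick: White glue stick standing upright, 30 mm across, 90 mm high, on the table to the right; bystander.
Mind the look-alikes: they are no part of the job. Leave any blue or purple look-alike of the insert alone.

How it is judged:
On the way, in this order (a step that is already met when the one before it is completed fails the run):
1. the bed is pushed fully home against its stop (value of joint bed above 0.058 m), for 0.2 s.
2. the oblong insert is lifted off the table (height (world z) of insert above 0.04 m), for 0.2 s.
At the end, for the whole second after the job is handed in: Bed within 3 mm of its stop; the oblong insert held still in the fingers, not touching the printer or print, its underside 3 to 21 mm above the pocket's mouth, centred within 6 mm along and across it, turned within 7 degrees of it (either way round) and upright within 7 degrees (value of joint bed above 0.057 m and x of insert_mid in the frame of pocket between -0.006 and 0.006 m and y of insert_mid in the frame of pocket between -0.006 and 0.006 m and z of insert_mid in the frame of pocket between 0.022 and 0.04 m and angle between the x axis of insert and the x axis of pocket, either way round below 0.12 rad and angle between insert's own z axis and vertical below 0.12 rad and contact force between insert and the fingers above 1 N and contact force between insert and printer below 0.05 N and linear speed of insert below 0.02 m/s); the arm keeps its last pose, push and grip.
It fails at once if the insert touches the printer, its bed or the print (contact force between insert and printer above 0.5 N).
It fails at once if the round insert is moved by more than 2 cm (distance of round_insert from where it was at the start of the episode above 0.02 m).
It fails at once if the screwdriver is moved by more than 2 cm (distance of screwdriver from where it was at the start of the episode above 0.02 m).
It fails at once if the mouse is moved by more than 2 cm (distance of mouse from where it was at the start of the episode above 0.02 m).
It fails at once if the glue stick is moved by more than 2 cm (distance of glue_stick from where it was at the start of the episode above 0.02 m).
It also fails if it takes over 58 s, if anything falls off the work surface, if the arm or the gripper's body presses on something with over 40 N, if the wrist force passes 120 N, or if a joint passes its speed limit or range.

## Working session

There is one attempt and no reset: what is moved stays moved. The work goes in short steps, Python scripts to look and compute and a shell command to move; the robot and the scene stay as the last step left them, time stands still between calls to the robot, and variables do not carry over. Pictures are saved under pics/ and viewed, and the job is handed in when it is done.

```bash
ls; mkdir -p pics
cat > h.py <<'E'
import numpy as np, cv2, json
from station import bot, eyes, order
def grab(n,fn):
    d=eyes.grab_frame(n); cv2.imwrite('pics/'+fn+'.png',cv2.cvtColor(d['frame'],cv2.COLOR_RGB2BGR))
    np.savez('pics/'+fn+'.npz',**{k:np.array(v) for k,v in d.items()}); return d
def load(fn): return dict(np.load('pics/'+fn+'.npz'))
def ray(d,uv):
    p=cv2.undistortPoints(np.array(uv,float).reshape(-1,1,2),d['mtx'],d['dist_coeffs']).reshape(-1,2)
    v=np.c_[p[:,0],-p[:,1],-np.ones(len(p))]@np.array(d['rotation']).T
    return np.array(d['origin']),v
def onz(d,uv,z):
    o,v=ray(d,uv); return o+v*((z-o[2])/v[:,2])[:,None]
def proj(d,P):
    R=np.array(d['rotation']);c=(np.array(P,float).reshape(-1,3)-d['origin'])@R
    c=c*[1,-1,-1]
    return cv2.projectPoints(c,np.zeros(3),np.zeros(3),d['mtx'],d['dist_coeffs'])[0].reshape(-1,2)
E
python3 - <<'E'
from h import *
for n in ['side','top','wrist']:
    d=grab(n,n+'0'); print(n,np.round(d['origin'],3),np.round(d['rotation'],2).tolist(),d['mtx'][0][0])
s=bot.sense(); print(s['time'],s['tcp_pos'],s['eef_rot'],s['grip_width'],bot.grasp_offset)
E
```

```text
pics
side [ 0.389 -0.707  0.599] [[0.98, 0.13, -0.15], [-0.19, 0.65, -0.74], [0.0, 0.75, 0.66]] 362.64392802747705
top [ 0.293 -0.101  1.259] [[0.03, 0.98, -0.18], [-1.0, 0.03, 0.0], [0.01, 0.18, 0.98]] 470.18417199955815
wrist [ 0.257 -0.63   0.384] [[0.27, 0.92, 0.28], [-0.96, 0.26, 0.07], [-0.0, -0.29, 0.96]] 354.7788094453456
0.15 [ 0.17984487 -0.65040144  0.18945376] [[ 2.66561447e-01 -9.63817899e-01 -2.27490198e-04]
 [-9.63817478e-01 -2.66561543e-01  9.01883878e-04]
 [-9.29891963e-04 -2.11484434e-05 -9.99999567e-01]] 0.09267399814499155 0.0188
```

View pics/top0.png

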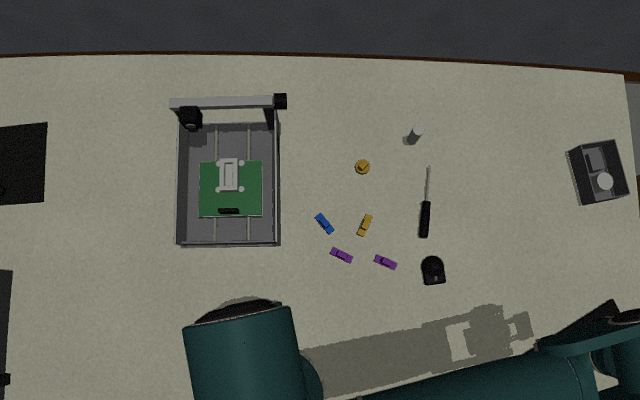

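View pics/side0.png

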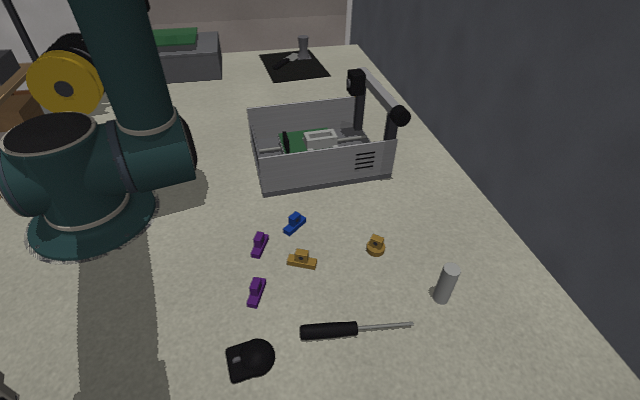

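View pics/wrist0.png

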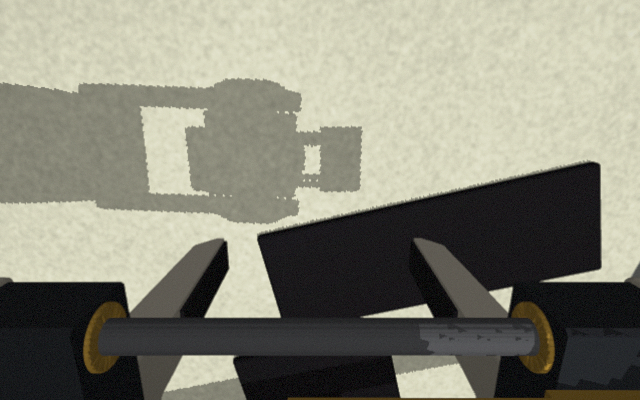

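Top view: the printer spans about (175..280, 95..245), and the tab is near (228,210). The oblong brass insert is at (365,225) and the round one at (362,167). The blue and purple look-alikes sit nearby. I'll zoom in and measure.

Run:
```python
from h import *
im=cv2.imread('pics/top0.png')
cv2.imwrite('pics/z1.png',cv2.resize(im[85:260,160:300],None,fx=4.4,fy=3.4*4.4/3.4*0.77,interpolation=cv2.INTER_CUBIC)) if 0 else cv2.imwrite('pics/z1.png',cv2.resize(im[90:255,165:295],None,fx=3.6,fy=3.6,interpolation=cv2.INTER_CUBIC))
cv2.imwrite('pics/z2.png',cv2.resize(im[140:290,300:460],None,fx=4,fy=4,interpolation=cv2.INTER_CUBIC))
ims=cv2.imread('pics/side0.png')
cv2.imwrite('pics/z3.png',cv2.resize(ims[60:320,220:480],None,fx=2.3,fy=2.3,interpolation=cv2.INTER_CUBIC))
```

```text
(no output)
```

View pics/z1.png

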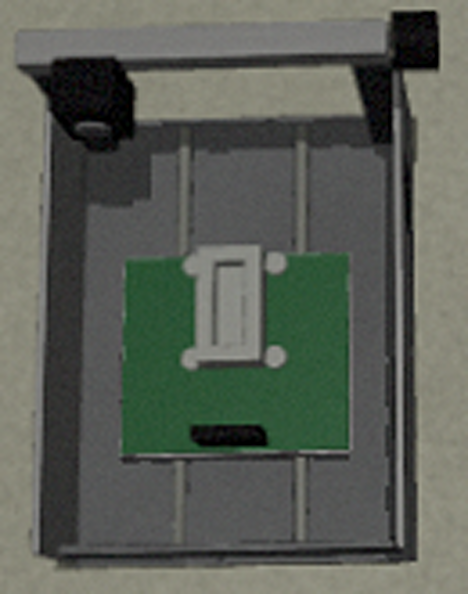

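View pics/z2.png

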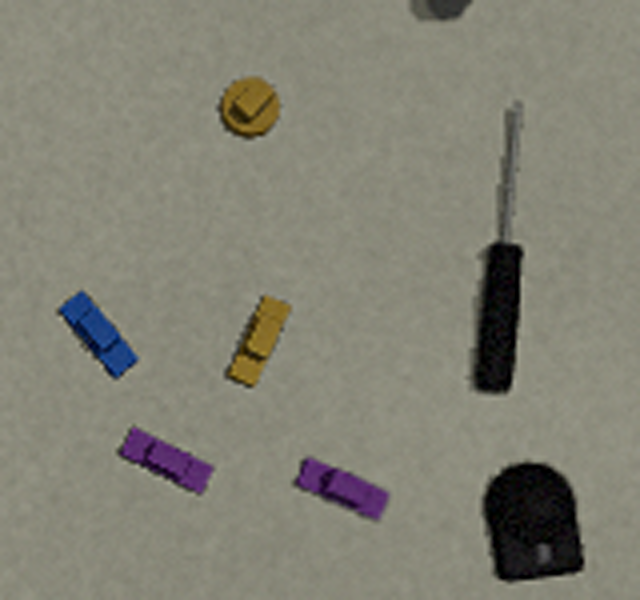

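View pics/z3.png

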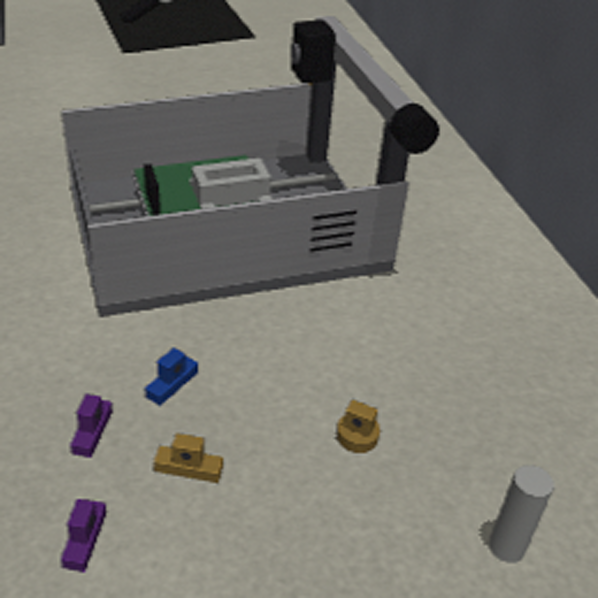

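```bash
cat > m.py <<'E'
from h import *
def rect(P):
    (c,s,a)=cv2.minAreaRect(P[:,:2].astype(np.float32)*1000); 
    b=cv2.boxPoints((c,s,a)); e=[b[1]-b[0],b[2]-b[1]]; l=max(e,key=np.linalg.norm)
    y=np.degrees(np.arctan2(l[1],l[0])); y=(y+90)%180-90
    return np.round(c,1),np.round(s,1),round(y,2)
def masks(d):
    h=cv2.cvtColor(d['frame'],cv2.COLOR_RGB2HSV)
    return dict(green=cv2.inRange(h,(45,90,40),(85,255,255)),gold=cv2.inRange(h,(12,110,60),(30,255,255)))
def comps(m,amin=30):
    c,_=cv2.findContours(m,cv2.RETR_EXTERNAL,cv2.CHAIN_APPROX_NONE)
    return [x.reshape(-1,2) for x in c if cv2.contourArea(x)>amin]
E
python3 - <<'E'
from m import *
d=load('top0'); M=masks(d)
for c in comps(M['green'],300): print('green',c.mean(0),rect(onz(d,c,.052)))
for c in comps(M['gold']): print('gold',c.mean(0),rect(onz(d,c,.010)))
h=cv2.cvtColor(d['frame'],cv2.COLOR_RGB2HSV)
# tab top in green bbox
b=(h[...,2]<45).astype(np.uint8)*255; b[:195]=0;b[222:]=0;b[:,:210]=0;b[:,250:]=0
for c in comps(b,20): print('tab',c.min(0),c.max(0),rect(onz(d,c,.092)))
w=((h[...,2]>125)&(h[...,1]<40)).astype(np.uint8)*255; w[:150]=0; w[200:]=0; w[:,:205]=0;w[:,:][:,252:]=0
for c in comps(w,50): print('print',c.min(0),c.max(0),rect(onz(d,c,.082)))
# right panel / left panel / sill edges by hand z=.12
for uv in [(178.5,121),(176,243),(273,124),(276,243.5)]: print(uv,np.round(onz(d,[uv],.12)*1000,1))
E
```

```text
green [230.18855219 188.55555556] (array([539.2, 122.1]), array([144. , 164.6]), np.float32(-87.1))
gold [364.30769231 224.84615385] (array([ 458.1, -237.3]), array([19.5, 59.7]), np.float32(-24.06))
gold [362.21621622 166.18918919] (array([ 618.9, -229.6]), array([37.3, 35.9]), np.float32(45.44))
tab [218 208] [238 213] (array([472.7, 115.8]), array([12.8, 51.1]), np.float32(-88.29))
print [216 158] [236 191] (array([568.5, 128.5]), array([86.4, 52.3]), np.float32(3.91))
(178.5, 121) [[697. 254. 120.]]
(176, 243) [[384.1 234.2 120. ]]
(273, 124) [[694.3   9.8 120. ]]
(276, 243.5) [[391.  -11.1 120. ]]
```

```bash
python3 -m inch '{"fingers":[0,0,0,0,0],"dp":[[-0.18,-0.28,-0.06],[-0.18,-0.28,-0.06],[-0.18,-0.28,-0.06],[-0.18,-0.28,-0.06],[-0.18,-0.28,-0.06]],"angular":[[0,0,0.11],[0,0,0.213],[0,0,0.213],[0,0,0.213],[0,0,0.213]]}' 20
python3 -m inch '{"fingers":[0,0],"dp":[[0,0,0],[0,0,0]],"angular":[[0,0,0],[0,0,0]]}'
```

```text
time: 0.65
tcp_pos: [0.3448, -0.4655, 0.2346]
eef_rot: [[0.056, -0.998, -0.0], [-0.998, -0.056, 0.0], [-0.0, 0.0, -1.0]]
contact_force: [1.2, -0.5, 0.5]
grip_width: 0.0576
time: 0.85
tcp_pos: [0.3445, -0.4666, 0.2346]
eef_rot: [[0.059, -0.998, 0.0], [-0.998, -0.059, -0.0], [0.001, -0.0, -1.0]]
contact_force: [-1.5, -0.6, 0.1]
grip_width: 0.0418
```

```bash
python3 -m inch '{"fingers":[0,0,0,0,0],"dp":[[-0.05,-0.02,-0.01],[-0.1,-0.04,-0.015],[-0.15,-0.06,-0.015],[-0.2,-0.08,-0.015],[-0.25,-0.1,-0.015]],"angular":[[0,0,0],[0,0,0],[0,0,0],[0,0,0],[0,0,0]]}'
python3 -m inch '{"fingers":[0,0,0,0,0],"dp":[[-0.05,0,0],[-0.1,0,0],[-0.15,0,0],[-0.2,0,0],[-0.25,0,0]],"angular":[[0,0,0],[0,0,0],[0,0,0],[0,0,0],[0,0,0]]}'
python3 -m inch '{"fingers":[0,0,0,0,0],"dp":[[-0.05,0,0],[-0.085,0,0],[-0.085,0,0],[-0.085,0,0],[-0.085,0,0]],"angular":[[0,0,0],[0,0,0],[0,0,0],[0,0,0],[0,0,0]]}'
python3 - <<'E'
from h import *
s=bot.sense();print(s['tcp_pos'],s['eef_rot'],s['joint_positions'])
grab('wrist','w1')
E
```

```text
time: 1.35
tcp_pos: [0.4227, -0.2306, 0.2489]
eef_rot: [[0.055, -0.999, -0.001], [-0.999, -0.055, 0.0], [-0.0, 0.001, -1.0]]
contact_force: [-0.2, -0.6, 0.0]
grip_width: 0.0028
time: 1.85
tcp_pos: [0.4085, 0.019, 0.2491]
eef_rot: [[0.055, -0.999, -0.0], [-0.999, -0.055, -0.0], [0.0, 0.0, -1.0]]
contact_force: [1.4, 0.3, 0.0]
grip_width: 0.0006
time: 2.35
tcp_pos: [0.4044, 0.102, 0.2491]
eef_rot: [[0.055, -0.998, -0.001], [-0.998, -0.055, -0.0], [0.0, 0.001, -1.0]]
contact_force: [-0.0, 0.7, 0.3]
grip_width: 0.0006
[0.40438424 0.10198725 0.24908965] [[ 5.50674403e-02 -9.98482486e-01 -5.50227075e-04]
 [-9.98482568e-01 -5.50672231e-02 -4.02313979e-04]
 [ 3.71403985e-04  5.71546544e-04 -9.99999768e-01]] [ 1.86102773e-01 -4.70239505e-01  1.85835447e+00 -2.98559848e-04
  1.75409284e+00  1.70174956e+00]
```

View pics/w1.png

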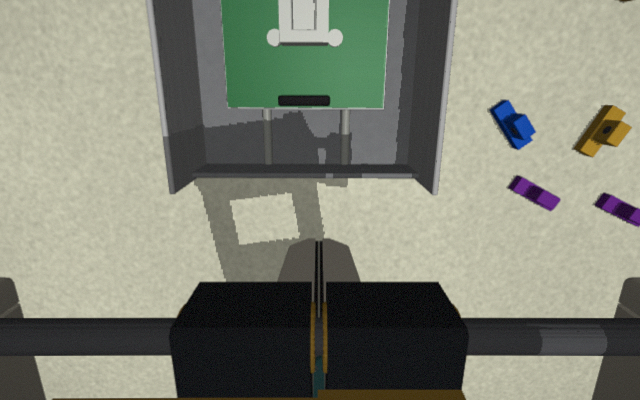

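Run:
```python
from m import *
d=load('w1'); print(np.round(d['origin'],3))
h=cv2.cvtColor(d['frame'],cv2.COLOR_RGB2HSV)
b=(h[...,2]<45).astype(np.uint8)*255; b[:88]=0;b[112:]=0;b[:,:265]=0;b[:,345:]=0
for c in comps(b,20): print('tab',c.min(0),c.max(0),rect(onz(d,c,.092)))
for n,uv,z in [('gl',(227.5,107),.052),('gr',(384,109),.052),('gr_top',(391,0),.052),('gl_top',(222,0),.052),('PL',(171,193),.12),('PR',(437,194),.12),('PRtop',(452,0),.12),('PLtop',(150,0),.12),('sillL',(194,176),.07),('sillR',(415,178),.07)]:
    print(n,np.round(onz(d,[uv],z)*1000,1))
for c in comps(masks(d)['gold'],200): print(c.min(0),c.max(0),rect(onz(d,c,.014)))
```

```text
[0.485 0.106 0.444]
tab [278  96] [329 105] (array([475.8, 120.2]), array([ 8.3, 48.7]), np.float32(-86.84))
gl [[463.6 202.7  52. ]]
gr [[470.8  35.3  52. ]]
gr_top [[575.   39.7  52. ]]
gl_top [[565.8 206.2  52. ]]
PL [[385.  240.9 120. ]]
PR [[398. -11. 120.]]
PRtop [[562.    1.7 120. ]]
PLtop [[548.4 247.4 120. ]]
sillL [[390.2 235.7  70. ]]
sillR [[401.2  -2.7  70. ]]
[ 53 390] [464 399] (array([ 41.2, 172.9]), array([ 17. , 623.1]), np.float32(-86.71))
[323 302] [327 372] (array([147.5,  78.4]), array([118.3,   5.8]), np.float32(3.36))
[310 302] [314 372] (array([146.5,  97.1]), array([118.3,   5.9]), np.float32(2.95))
[574 106] [631 156] (array([ 455. , -237.7]), array([44.9, 61.1]), np.float32(-23.55))
```

The wrist view shows the tab at (278..330, 96..106) and the sill at row 177, with about 70 mm free between them. I'll descend into that gap with the fingers shut.

```bash
python3 -m inch '{"fingers":[0,0,0,0,0],"dp":[[-0.012,-0.034,0.03],[-0.012,-0.034,0.08],[-0.012,-0.034,0.13],[-0.012,-0.034,0.175],[-0.012,-0.034,0.18]],"angular":[[0,0,0],[0,0,0],[0,0,0],[0,0,0],[0,0,0]]}'
python3 -m inch '{"fingers":[0,0],"dp":[[0,0,0],[0,0,0]],"angular":[[0,0,0],[0,0,0]]}'
```

```text
time: 2.9
tcp_pos: [0.4349, 0.1154, 0.0643]
eef_rot: [[0.055, -0.998, -0.007], [-0.999, -0.055, -0.002], [0.001, 0.007, -1.0]]
contact_force: [-0.1, -0.3, 0.3]
grip_width: 0.0007
time: 3.1
tcp_pos: [0.4387, 0.1169, 0.0721]
eef_rot: [[0.056, -0.998, 0.003], [-0.998, -0.056, 0.001], [-0.0, -0.003, -1.0]]
contact_force: [0.2, -0.2, -0.1]
grip_width: 0.0004
```

```bash
python3 -m inch '{"fingers":[0,0,0,0,0],"dp":[[0,-0.008,0],[0,-0.016,0],[0,-0.024,0],[0,-0.032,0],[0,-0.040,0]],"angular":[[0,0,0],[0,0,0],[0,0,0],[0,0,0],[0,0,0]]}'
python3 -m inch '{"fingers":[0,0,0,0],"dp":[[0,-0.005,0],[0,-0.010,0],[0,-0.015,0],[0,-0.018,0]],"angular":[[0,0,0],[0,0,0],[0,0,0],[0,0,0]]}'
```

```text
time: 3.6
tcp_pos: [0.4781, 0.1195, 0.0694]
eef_rot: [[0.057, -0.998, -0.0], [-0.998, -0.057, -0.0], [0.0, 0.0, -1.0]]
contact_force: [0.0, 0.2, 0.2]
grip_width: 0.0005
time: 4.0
tcp_pos: [0.4956, 0.1205, 0.0693]
eef_rot: [[0.057, -0.998, -0.0], [-0.998, -0.057, -0.0], [0.0, 0.0, -1.0]]
contact_force: [0.7, 0.2, -0.1]
grip_width: 0.001
```

Run:
```python
from h import *
a=grab('side','s2')['frame']; cv2.imwrite('pics/s2z.png',cv2.resize(cv2.cvtColor(a,cv2.COLOR_RGB2BGR)[60:220,220:430],None,fx=3.5,fy=3.5))
print(bot.sense()['contact_force'])
```

```text
[-0.71650964 -0.5567889  -0.71187815]
```

View pics/s2z.png

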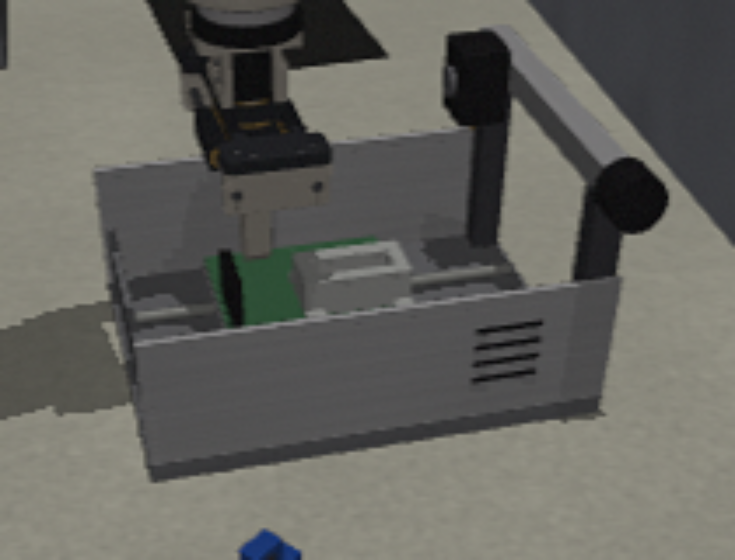

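```bash
python3 - <<'E'
from h import *
d=load('s2'); t=bot.sense()['tcp_pos']; print(t)
f=lambda P:np.round((proj(d,P)-[220,60])*3.5,0).tolist()
print('tcp',f([t]), 'tabtop', f([[.4758,.12,.092],[.4758+.0014,.095,.092],[.474,.145,.092]]))
dt=load('w1');print(proj(dt,[[.4758,.12,.092]]))
E
python3 - <<'E'
from h import *
a=grab('wrist','w2')
E
```

```text
[0.49579624 0.12046933 0.0693758 ]
tcp [[254.0, 289.0]] tabtop [[227.0, 267.0], [234.0, 284.0], [220.0, 250.0]]
[[303.70968012 100.55463519]]
```

View pics/w2.png

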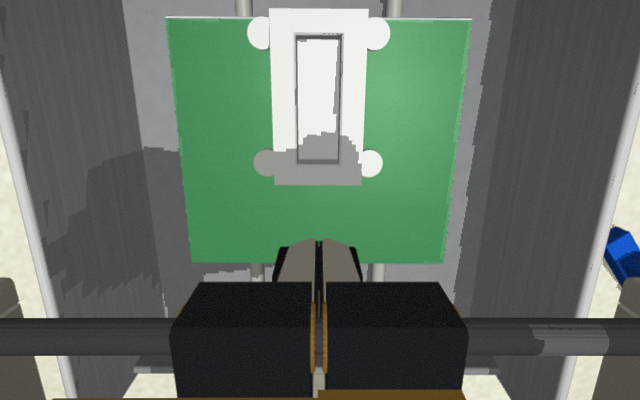

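Run:
```python
from h import *
d=load('w2');print(np.round(d['origin'],3))
print('green front',np.round(onz(d,[(193,262),(443,262)],.052)*1000,1))
print('tab proj now at old place',proj(d,[[.4758,.12,.092],[.4744,.145,.092],[.477,.095,.092]]).round(0).tolist(),'tcp',proj(d,[[.4958,.1205,.0694]]).round(0))
ds=load('s2')
for z in (.07,.08,.09,.1): print(z,((proj(ds,[[.4958,.1205,z]])-[220,60])*3.5).round(0))
im=cv2.imread('pics/w2.png'); cv2.imwrite('pics/w2z.png',cv2.resize(im[220:290,250:390],None,fx=5.5,fy=5.5,interpolation=cv2.INTER_CUBIC))
```

```text
[0.576 0.125 0.264]
green front [[463.9 201.3  52. ]
 [473.4  36.9  52. ]]
tab proj now at old place [[317.0, 284.0], [271.0, 284.0], [363.0, 284.0]] tcp [[318. 234.]]
0.07 [[254. 289.]]
0.08 [[254. 277.]]
0.09 [[253. 266.]]
0.1 [[253. 254.]]
```

View pics/w2z.png

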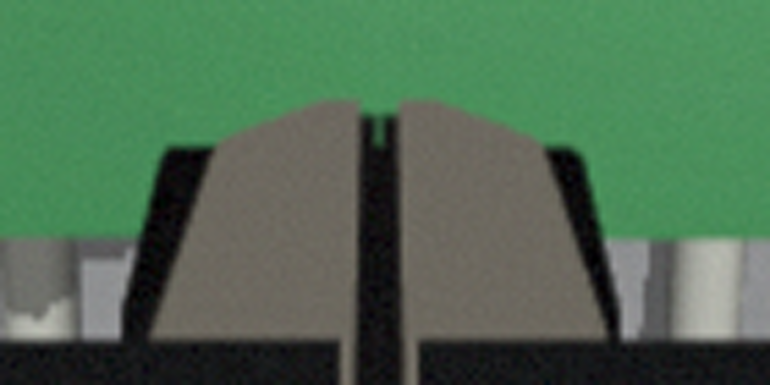

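Run:
```python
from h import *
d=load('w2');ds=load('s2')
for a in (0,.007,.012):
  for z in (.0694,.085,.1): print(a,z,proj(d,[[.4958+a,.1205,z]]).round(0))
im=cv2.imread('pics/s2.png'); cv2.imwrite('pics/s2y.png',cv2.resize(im[105:165,260:340],None,fx=9,fy=9,interpolation=cv2.INTER_CUBIC))
print(((proj(ds,[[.4958,.1205,.0694],[.4758,.12,.092],[.4758,.12,.052],[.477,.095,.092],[.477,.095,.052]])-[260,105])*9).round(0))
```

```text
0 0.0694 [[318. 234.]]
0 0.085 [[318. 245.]]
0 0.1 [[318. 257.]]
0.007 0.0694 [[319. 223.]]
0.007 0.085 [[319. 233.]]
0.007 0.1 [[319. 244.]]
0.012 0.0694 [[319. 215.]]
0.012 0.085 [[319. 224.]]
0.012 0.1 [[319. 235.]]
[[294. 339.]
 [224. 281.]
 [231. 396.]
 [240. 326.]
 [246. 441.]]
```

View pics/s2y.png

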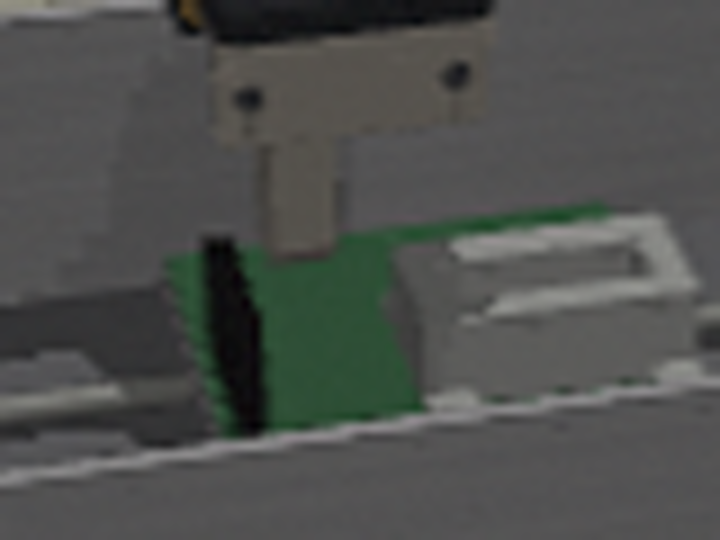

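The side view shows the shut fingertips at z of about 0.10, while the reported TCP is 0.069. They skimmed over the tab and the bed did not move. The visible tips therefore end about 28 mm short of the TCP, so I'll go back and descend deeper in front of the tab.

```bash
python3 -m inch '{"fingers":[0,0,0,0,0],"dp":[[0,0,-0.02],[0,0.03,-0.02],[0,0.06,-0.02],[0,0.06,0.010],[0,0.06,0.022]],"angular":[[0,0,0],[0,0,0],[0,0,0],[0,0,0],[0,0,0]]}'
python3 -m inch '{"fingers":[0],"dp":[[0,0,0]],"angular":[[0,0,0]]}'
python3 - <<'E'
from h import *
d=grab('side','s3');t=bot.sense()['tcp_pos'];print(t)
im=cv2.imread('pics/s3.png'); cv2.imwrite('pics/s3y.png',cv2.resize(im[90:165,250:340],None,fx=8,fy=8,interpolation=cv2.INTER_CUBIC))
print(((proj(d,[t])-[250,90])*8).round(0))
E
```

```text
time: 4.6
tcp_pos: [0.4343, 0.1169, 0.0459]
eef_rot: [[0.057, -0.998, -0.001], [-0.998, -0.057, -0.0], [0.0, 0.001, -1.0]]
contact_force: [-1.0, 0.2, -0.4]
grip_width: 0.0009
time: 4.7
tcp_pos: [0.4345, 0.1168, 0.0459]
eef_rot: [[0.057, -0.998, -0.003], [-0.998, -0.057, -0.001], [0.0, 0.003, -1.0]]
contact_force: [-0.9, 0.8, 1.2]
grip_width: 0.0006
[0.43515931 0.11698393 0.04708934]
[[167. 502.]]
```

View pics/s3y.png

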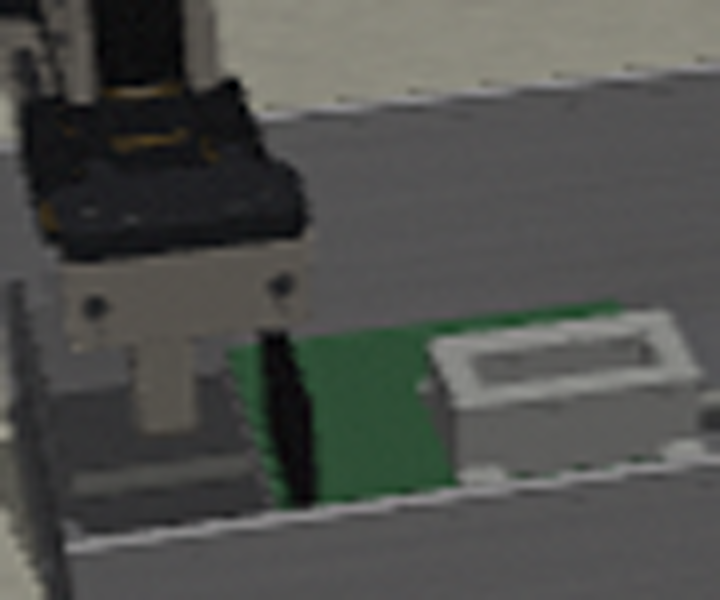

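```bash
python3 -m inch '{"fingers":[0,0,0,0,0],"dp":[[0,-0.01,0],[0,-0.02,0],[0,-0.028,0],[0,-0.036,0],[0,-0.044,0]],"angular":[[0,0,0],[0,0,0],[0,0,0],[0,0,0],[0,0,0]]}'
python3 -m inch '{"fingers":[0,0,0,0],"dp":[[0,-0.006,0],[0,-0.012,0],[0,-0.018,0],[0,-0.022,0]],"angular":[[0,0,0],[0,0,0],[0,0,0],[0,0,0]]}'
```

```text
time: 5.25
tcp_pos: [0.48, 0.1196, 0.0474]
eef_rot: [[0.057, -0.998, -0.0], [-0.998, -0.057, -0.0], [0.0, 0.0, -1.0]]
contact_force: [-2.5, -0.8, 2.0]
grip_width: 0.0005
time: 5.65
tcp_pos: [0.5016, 0.1207, 0.0473]
eef_rot: [[0.057, -0.998, -0.0], [-0.998, -0.057, -0.0], [0.0, 0.0, -1.0]]
contact_force: [-2.9, -1.9, 1.1]
grip_width: 0.0007
```

Now it is pushing, at about 2.5 N. I'll continue to the stop in small steps.

```bash
python3 -m inch '{"fingers":[0,0],"dp":[[0,-0.002,0],[0,-0.004,0]],"angular":[[0,0,0],[0,0,0]]}'
python3 -m inch '{"fingers":[0,0],"dp":[[0,-0.002,0],[0,-0.004,0]],"angular":[[0,0,0],[0,0,0]]}'
python3 - <<'E'
from h import *
d=grab('wrist','w3');s=bot.sense();print(s['tcp_pos'],s['contact_force'])
E
```

```text
time: 5.85
tcp_pos: [0.5027, 0.1208, 0.0473]
eef_rot: [[0.057, -0.998, -0.007], [-0.998, -0.057, -0.001], [0.0, 0.007, -1.0]]
contact_force: [-41.3, -5.6, 24.5]
grip_width: 0.0006
time: 6.05
tcp_pos: [0.5027, 0.1208, 0.0473]
eef_rot: [[0.057, -0.998, -0.016], [-0.998, -0.057, -0.002], [0.001, 0.016, -1.0]]
contact_force: [-82.6, -9.4, 49.9]
grip_width: 0.0
[0.50258627 0.12076104 0.04730426] [-69.3465188   -7.93202096  41.03929587]
```

```bash
python3 -m inch '{"fingers":[0,0,0,0,0],"dp":[[0,0.006,0],[0,0.02,0],[0,0.03,-0.03],[0,0.03,-0.08],[0,0.03,-0.13]],"angular":[[0,0,0],[0,0,0],[0,0,0],[0,0,0],[0,0,0]]}'
python3 -m inch '{"fingers":[0.6,0.6],"dp":[[0,0,-0.05],[0,0,-0.05]],"angular":[[0,0,0],[0,0,0]]}'
python3 - <<'E'
from h import *
d=grab('wrist','w4');s=bot.sense();print(s['tcp_pos'],s['eef_rot'],s['contact_force'],s['grip_width'])
E
```

```text
time: 6.6
tcp_pos: [0.4787, 0.1196, 0.1788]
eef_rot: [[0.057, -0.998, -0.0], [-0.998, -0.057, 0.0], [-0.0, 0.0, -1.0]]
contact_force: [0.6, 0.3, 1.2]
grip_width: 0.0005
time: 6.8
tcp_pos: [0.4812, 0.12, 0.2348]
eef_rot: [[0.057, -0.998, 0.01], [-0.998, -0.057, 0.002], [-0.002, -0.01, -1.0]]
contact_force: [0.5, 0.6, -0.4]
grip_width: 0.012
[0.48047624 0.11986706 0.23104691] [[ 0.05689964 -0.99836212  0.00595955]
 [-0.9983794  -0.05689261  0.00134201]
 [-0.00100076 -0.00602626 -0.99998134]] [ 1.10349288  0.04352428 -0.69691613] 0.016031127056029923
```

View pics/w4.png

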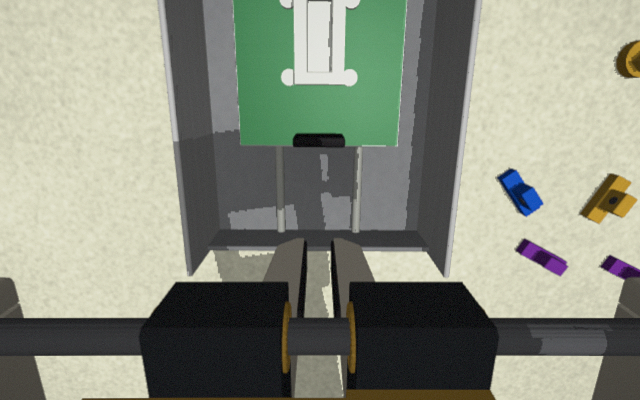

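```bash
python3 -m inch '{"fingers":[0.6,0.6,0.6,0.6],"dp":[[0,-0.04,-0.02],[0,-0.06,-0.02],[0,-0.06,-0.02],[0,-0.06,-0.02]],"angular":[[0,0,0],[0,0,0],[0,0,0],[0,0,0]]}'
python3 - <<'E'
from h import *
d=grab('wrist','w5');grab('top','t5');s=bot.sense();print(s['tcp_pos'],s['eef_rot'],s['contact_force'],s['grip_width'])
E
```

```text
time: 7.25
tcp_pos: [0.5388, 0.1229, 0.2458]
eef_rot: [[0.057, -0.998, -0.002], [-0.998, -0.057, -0.0], [0.0, 0.002, -1.0]]
contact_force: [-0.4, 1.4, 0.0]
grip_width: 0.0479
[0.53845552 0.12294238 0.24670146] [[ 5.69040327e-02 -9.98379262e-01 -8.83177566e-04]
 [-9.98379653e-01 -5.69040042e-02 -5.74865544e-05]
 [ 7.13704384e-06  8.85017728e-04 -9.99999608e-01]] [ 0.4530782  -0.04021994  0.41625456] 0.05399359085614825
```

View pics/w5.png

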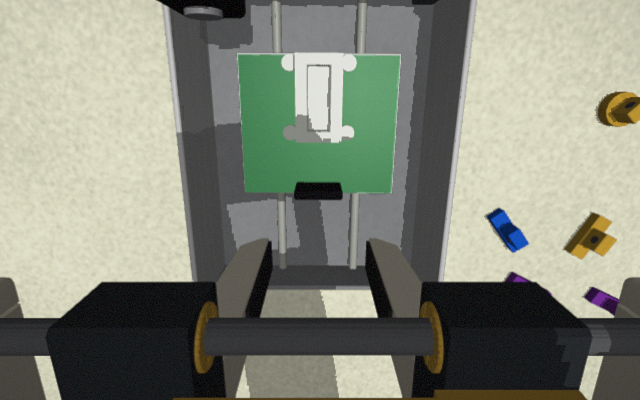

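Run:
```python
from m import *
d=load('w5'); print(np.round(d['origin'],4))
im=cv2.imread('pics/w5.png')
cv2.imwrite('pics/w5p.png',cv2.resize(im[45:150,270:370],None,fx=5.7,fy=5.7,interpolation=cv2.INTER_CUBIC))
cv2.imwrite('pics/w5i.png',cv2.resize(im[190:280,550:640],None,fx=6,fy=6,interpolation=cv2.INTER_CUBIC))
g=masks(d)['green']; c=max(comps(g),key=len); P=onz(d,c,.052); print('green',rect(P), c.min(0),c.max(0))
for nm in ('w3',):
  e=load(nm); g=masks(e)['green']
```

```text
[0.6192 0.1271 0.4404]
green (array([582.2, 126. ]), array([144.2, 164.8]), np.float32(-87.16)) [238  55] [399 192]
```

View pics/w5p.png

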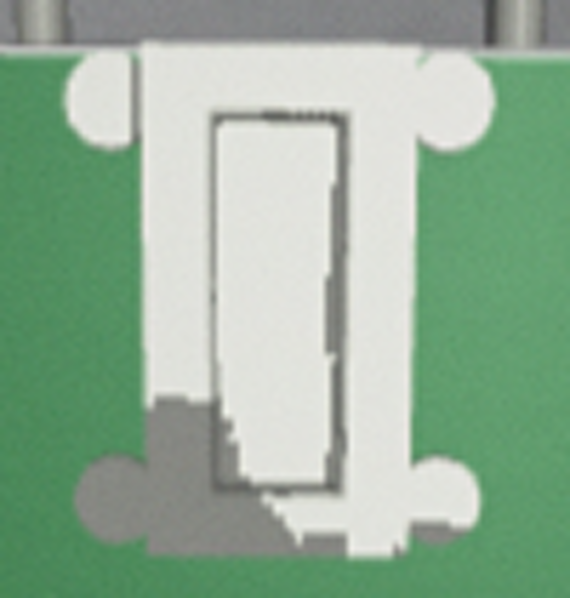

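View pics/w5i.png

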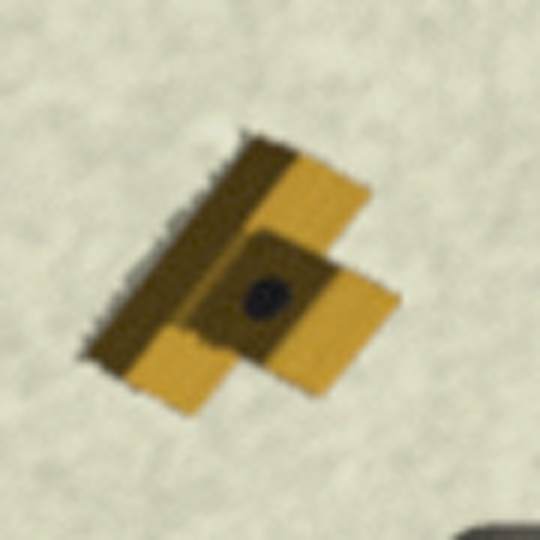

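Run:
```python
from m import *
d=load('w5')
def cv(pts,f,o): return (np.array(pts,float)+.5)/f-.5+np.array(o)
a=onz(d,cv([(209,113),(351,113),(344,493),(209,493)],5.7,(270,45)),.082)*1000
print('pocket',a[:,:2].round(1).tolist(),a.mean(0).round(1))
b=onz(d,cv([(140,43),(421,45),(410,555),(148,555)],5.7,(270,45)),.082)*1000
print('print',b[:,:2].round(1).tolist(),b.mean(0).round(1))
def yaw(p,q): return np.degrees(np.arctan2(q[1]-p[1],q[0]-p[0])).round(2)
for c in (a,b): print(yaw(c[3],c[0]),yaw(c[2],c[1]),yaw(c[1],c[0])-90,yaw(c[2],c[3])-90)
l=onz(d,cv([(337,265),(402,298),(318,398),(265,360)],6,(550,190)),.038)*1000
print('lug',l[:,:2].round(1).tolist(),l.mean(0).round(1))
f=onz(d,cv([(250,130),(298,153),(372,190),(192,415),(125,380),(82,355)],6,(550,190)),.014)*1000
print('foot14',f[:,:2].round(1).tolist())
f=onz(d,cv([(250,130),(82,355)],6,(550,190)),.0)*1000
print('foot0',f[:,:2].round(1).tolist())
# home bed green corners
for n,uv in [('nl',(244,192.5)),('nr',(391,192.5)),('fr',(400,55)),('fl',(237.5,54.5))]: print(n,onz(d,[uv],.052).round(4)*1000)
# tab in t5?
```

```text
pocket [[642.8, 140.4], [644.2, 116.8], [581.9, 113.9], [580.5, 137.5]] [612.3 127.1  82. ]
print [[653.0, 152.2], [655.3, 106.0], [571.7, 101.5], [569.1, 147.7]] [612.3 126.9  82. ]
2.68 2.72 3.239999999999995 3.260000000000005
3.07 3.09 2.8599999999999994 3.260000000000005
lug [[472.9, -230.7], [466.6, -245.9], [443.6, -235.3], [451.4, -222.1]] [ 458.6 -233.5   38. ]
foot14 [[493.3, -225.1], [488.9, -236.6], [481.6, -254.5], [427.4, -230.7], [434.9, -213.9], [440.2, -203.1]]
foot0 [[489.2, -236.6], [434.4, -213.9]]
nl [[504.2 205.9  52. ]]
nr [[513.8  38.9  52. ]]
fr [[659.1  46.6  52. ]]
fl [[650.2 211.9  52. ]]
```

```bash
python3 -m inch '{"fingers":[0.6,0.6,0.6,0.6,0.6],"dp":[[0.045,0.013,0],[0.09,0.026,0],[0.14,0.04,0],[0.185,0.053,0],[0.23,0.066,0]],"angular":[[0,0,0.1],[0,0,0.2],[0,0,0.3],[0,0,0.4],[0,0,0.468]]}'
python3 - <<'E'
from h import *
s=bot.sense();R=np.array(s['eef_rot']);t=np.array(s['tcp_pos']);print(t,R.T@(np.array([.458,-.234,.2])-t),np.degrees(np.arctan2(R[1,0],R[0,0])))
E
```

```text
time: 7.85
tcp_pos: [0.4849, -0.1119, 0.2475]
eef_rot: [[-0.403, -0.915, 0.001], [-0.915, 0.403, -0.0], [-0.0, -0.001, -1.0]]
contact_force: [0.7, 0.2, -0.3]
grip_width: 0.0556
[ 0.4848721  -0.11186719  0.24753127] [ 0.12260952 -0.02459483  0.04753687] -113.77151927098782
```

```bash
python3 -m inch '{"fingers":[0.6,0.6,0.6,0.6,0.6],"dp":[[0.04,-0.008,0.015],[0.08,-0.016,0.03],[0.123,-0.025,0.047],[0.123,-0.025,0.047],[0.123,-0.025,0.047]],"angular":[[0,0,0],[0,0,0],[0,0,0],[0,0,0],[0,0,0]]}'
python3 - <<'E'
from h import *
s=bot.sense();print(s['tcp_pos'],s['eef_rot'])
grab('wrist','w6');grab('side','s6')
E
```

```text
time: 8.35
tcp_pos: [0.4593, -0.2334, 0.2001]
eef_rot: [[-0.401, -0.916, -0.0], [-0.916, 0.401, 0.0], [-0.0, 0.0, -1.0]]
contact_force: [-0.2, 0.3, -0.1]
grip_width: 0.0558
[ 0.45928708 -0.23337726  0.20008513] [[-4.01385739e-01 -9.15909047e-01 -3.27056170e-04]
 [-9.15909066e-01  4.01385593e-01  4.33562099e-04]
 [-2.65827814e-04  4.73579355e-04 -9.99999853e-01]]
```

View pics/w6.png

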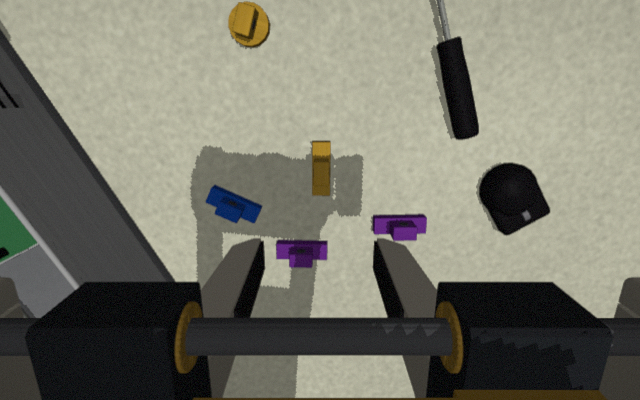

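View pics/s6.png

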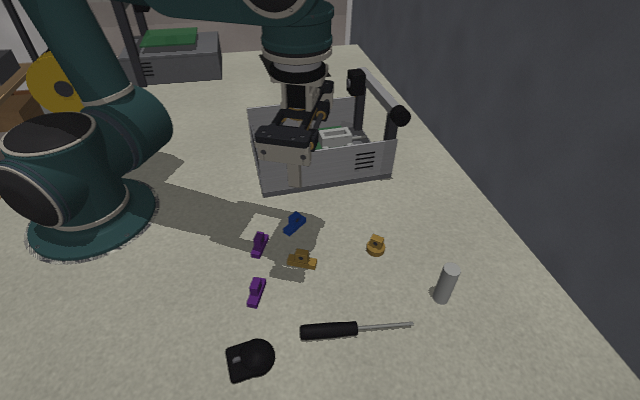

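Run:
```python
from h import *
im=cv2.imread('pics/w6.png'); cv2.imwrite('pics/w6z.png',cv2.resize(im[125:210,285:360],None,fx=7,fy=7,interpolation=cv2.INTER_CUBIC))
ims=cv2.imread('pics/s6.png'); cv2.imwrite('pics/s6z.png',cv2.resize(ims[100:280,240:340],None,fx=6,fy=3.3,interpolation=cv2.INTER_CUBIC) if 0 else cv2.resize(ims[110:210,240:350],None,fx=6,fy=6,interpolation=cv2.INTER_CUBIC))
d=load('s6');t=np.array(bot.sense()['tcp_pos']);R=np.array(bot.sense()['eef_rot'])
for z in (0,.01,.02,.03):
  P=[t+R@[x,y,-z] for x in (.028,.044) for y in (-.0075,.0075)]
  print(z,((proj(d,P)-[240,110])*6).round(0).tolist())
w=load('w6')
for z in (0,.01,.02,.03):
  print(z,proj(w,[t+R@[x,y,-z] for x in (-.028,.028) for y in (-.0075,.0075)]).round(0).tolist())
```

```text
0 [[364.0, 540.0], [312.0, 533.0], [350.0, 579.0], [296.0, 571.0]]
0.01 [[363.0, 513.0], [310.0, 505.0], [349.0, 551.0], [295.0, 543.0]]
0.02 [[363.0, 485.0], [309.0, 477.0], [348.0, 523.0], [293.0, 515.0]]
0.03 [[362.0, 456.0], [307.0, 449.0], [347.0, 494.0], [292.0, 486.0]]
0 [[268.0, 222.0], [269.0, 245.0], [364.0, 222.0], [364.0, 245.0]]
0.01 [[266.0, 228.0], [267.0, 253.0], [367.0, 228.0], [366.0, 253.0]]
0.02 [[263.0, 235.0], [264.0, 261.0], [369.0, 235.0], [368.0, 261.0]]
0.03 [[260.0, 243.0], [261.0, 270.0], [372.0, 243.0], [371.0, 270.0]]
```

View pics/w6z.png

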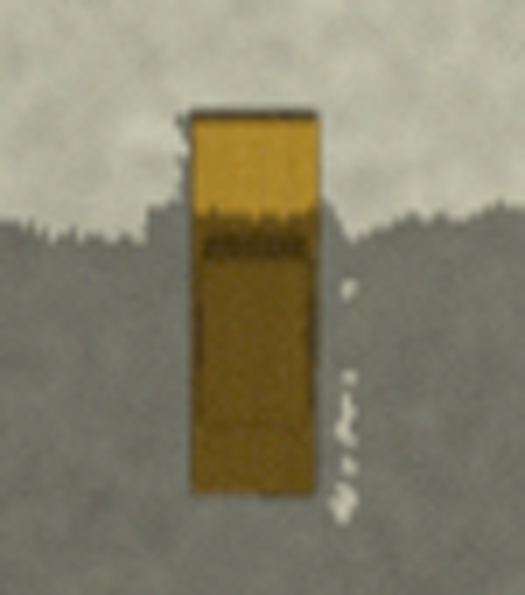

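View pics/s6z.png

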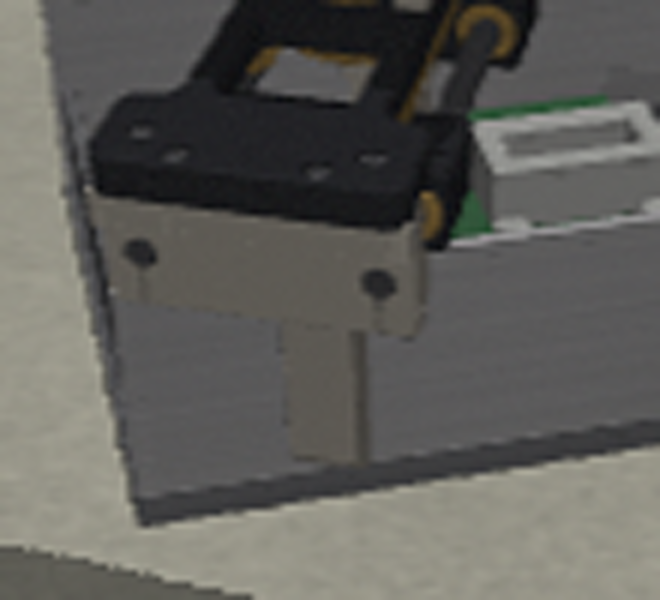

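Run:
```python
from m import *
d=load('w6');s=bot.sense();t=np.array(s['tcp_pos']);R=np.array(s['eef_rot'])
def cv(pts,f,o): return (np.array(pts,float)+.5)/f-.5+np.array(o)
a=onz(d,cv([(191,118),(319,118),(317,493),(191,493)],7,(285,125)),.014)
l=onz(d,cv([(203,262),(307,262),(306,425),(203,425)],7,(285,125)),.038)
for n,c in (('foot',a),('lug',l)):
  print(n,(c[:,:2]*1000).round(1).tolist(),(c.mean(0)*1000).round(1))
  print([np.degrees(np.arctan2(*(c[i]-c[j])[1::-1])).round(2) for i,j in ((0,3),(1,2))])
  print('tool delta',(R.T@(c.mean(0)-t)).round(4))
print(np.degrees(np.arctan2(R[1,0],R[0,0]))+90)
p=onz(d,[(302,252),(278,250),(327,250)],.02);print('purple in tool',(R.T@(p-t).T).T.round(3).tolist())
```

```text
foot [[489.2, -238.4], [481.3, -256.3], [426.6, -232.6], [434.7, -214.2]] [ 457.9 -235.4   14. ]
[np.float64(-23.97), np.float64(-23.43)]
tool delta [0.0037 0.0011 0.187 ]
lug [[472.1, -233.3], [466.1, -247.1], [443.6, -237.3], [449.7, -223.3]] [ 457.9 -235.3   38. ]
[np.float64(-23.89), np.float64(-23.55)]
tool delta [0.0036 0.0011 0.163 ]
-23.528027282131887
purple in tool [[-0.018, 0.098, 0.181], [-0.046, 0.095, 0.181], [0.011, 0.095, 0.181]]
```

```bash
python3 -m inch '{"fingers":[0.6,0.6,0.6,0.6,0.6],"dp":[[0.0037,0.001,0.045],[0.0037,0.001,0.09],[0.0037,0.001,0.135],[0.0037,0.001,0.165],[0.0037,0.001,0.165]],"angular":[[0,0,0],[0,0,0],[0,0,0],[0,0,0],[0,0,0]]}'
python3 -m inch '{"fingers":[0.6,0.6],"dp":[[0,0,0],[0,0,0]],"angular":[[0,0,0],[0,0,0]]}'
python3 - <<'E'
from h import *
a=grab('wrist','w7');b=grab('side','s7')
im=cv2.imread('pics/s7.png'); cv2.imwrite('pics/s7z.png',cv2.resize(im[170:300,230:360],None,fx=4.5,fy=4.5,interpolation=cv2.INTER_CUBIC))
E
```

```text
time: 8.95
tcp_pos: [0.4563, -0.2339, 0.032]
eef_rot: [[-0.398, -0.917, -0.005], [-0.917, 0.398, 0.003], [-0.001, 0.005, -1.0]]
contact_force: [-0.3, -0.2, -0.2]
grip_width: 0.0557
time: 9.15
tcp_pos: [0.459, -0.2363, 0.038]
eef_rot: [[-0.399, -0.917, 0.003], [-0.917, 0.399, -0.002], [0.0, -0.003, -1.0]]
contact_force: [-0.2, 0.3, 0.4]
grip_width: 0.056
```

View pics/w7.png

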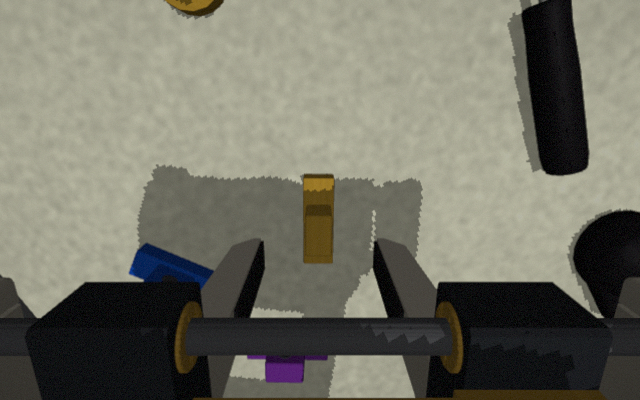

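View pics/s7z.png

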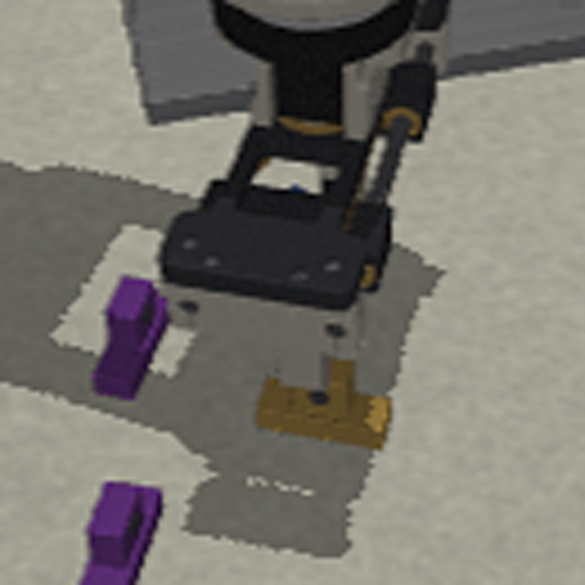

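```bash
python3 -m inch '{"fingers":[0.6,0.6,0.6,0.6],"dp":[[0,0,0.015],[0,0,0.03],[0,0,0.033],[0,0,0.033]],"angular":[[0,0,0],[0,0,0],[0,0,0],[0,0,0]]}'
python3 -m inch '{"fingers":[0.6,0.6,0.6],"dp":[[0,0,0.004],[0,0,0.007],[0,0,0.007]],"angular":[[0,0,0],[0,0,0],[0,0,0]]}'
python3 - <<'E'
from h import *
s=bot.sense();print(s['tcp_pos'],s['contact_force'])
a=grab('wrist','w8');b=grab('side','s8')
im=cv2.imread('pics/s8.png'); cv2.imwrite('pics/s8z.png',cv2.resize(im[200:300,250:350],None,fx=6,fy=6,interpolation=cv2.INTER_CUBIC))
E
```

```text
time: 9.65
tcp_pos: [0.4571, -0.2359, 0.0012]
eef_rot: [[-0.4, -0.917, -0.002], [-0.917, 0.4, 0.001], [-0.0, 0.002, -1.0]]
contact_force: [-0.4, -0.1, 0.4]
grip_width: 0.0559
time: 9.95
tcp_pos: [0.4576, -0.2361, -0.0049]
eef_rot: [[-0.4, -0.917, -0.0], [-0.917, 0.4, 0.0], [0.0, 0.0, -1.0]]
contact_force: [0.5, 0.3, 0.4]
grip_width: 0.0557
[ 0.45763005 -0.23612441 -0.00487724] [0.49137206 0.25262922 0.41431139]
```

View pics/w8.png

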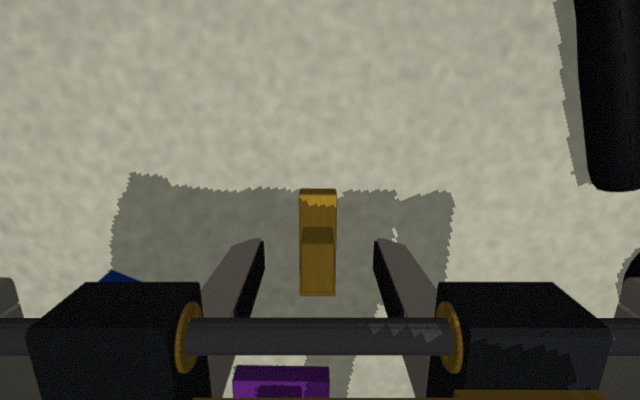

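View pics/s8z.png

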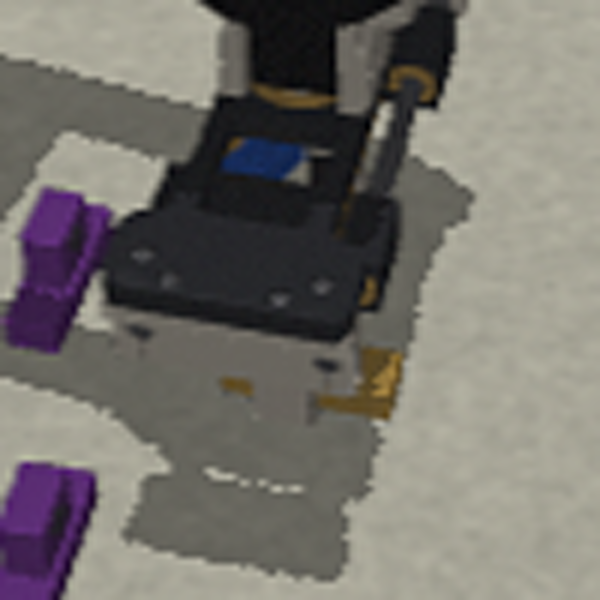

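```bash
python3 -m inch '{"fingers":[0,0,0,0,0],"dp":[[0,0,0],[0,0,0],[0,0,0],[0,0,0],[0,0,0]],"angular":[[0,0,0],[0,0,0],[0,0,0],[0,0,0],[0,0,0]]}' 35
python3 -m inch '{"fingers":[0,0],"dp":[[0,0,0],[0,0,0]],"angular":[[0,0,0],[0,0,0]]}'
```

```text
time: 10.55
tcp_pos: [0.4577, -0.2362, -0.0046]
eef_rot: [[-0.4, -0.917, 0.0], [-0.917, 0.4, 0.0], [-0.0, -0.0, -1.0]]
contact_force: [-0.2, 0.4, -0.3]
grip_width: 0.0206
time: 10.75
tcp_pos: [0.4577, -0.2361, -0.0047]
eef_rot: [[-0.4, -0.917, -0.0], [-0.917, 0.4, 0.0], [-0.0, 0.0, -1.0]]
contact_force: [1.4, 0.8, 0.1]
grip_width: 0.0158
```

```bash
python3 -m inch '{"fingers":[0,0,0,0,0],"dp":[[0,0,-0.01],[0,0,-0.025],[0,0,-0.045],[0,0,-0.07],[0,0,-0.095]],"angular":[[0,0,0],[0,0,0],[0,0,0],[0,0,0],[0,0,0]]}'
python3 -m inch '{"fingers":[0,0,0,0,0],"dp":[[0,0,-0.04],[0,0,-0.08],[0,0,-0.11],[0,0,-0.11],[0,0,-0.11]],"angular":[[0,0,0],[0,0,0],[0,0,0],[0,0,0],[0,0,0]]}'
python3 - <<'E'
from h import *
s=bot.sense();print(s['tcp_pos'],s['contact_force'],s['torque'])
a=grab('wrist','w9');b=grab('side','s9')
im=cv2.imread('pics/s9.png'); cv2.imwrite('pics/s9z.png',cv2.resize(im[90:260,230:380],None,fx=3.5,fy=3.5,interpolation=cv2.INTER_CUBIC))
E
```

```text
time: 11.25
tcp_pos: [0.4577, -0.2361, 0.0926]
eef_rot: [[-0.4, -0.917, 0.001], [-0.917, 0.4, -0.0], [0.0, -0.001, -1.0]]
contact_force: [0.9, -0.7, -2.7]
grip_width: 0.0156
time: 11.75
tcp_pos: [0.4577, -0.2362, 0.2013]
eef_rot: [[-0.4, -0.917, 0.001], [-0.917, 0.4, -0.001], [0.0, -0.001, -1.0]]
contact_force: [0.1, -0.4, -3.0]
grip_width: 0.016
[ 0.45771151 -0.23618074  0.201278  ] [ 0.08013404 -0.37814255 -3.00708521] [0.05866787 0.00103978 0.00030902]
```

View pics/w9.png

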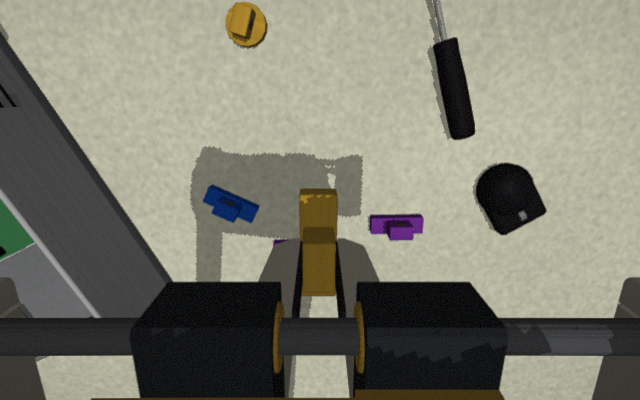

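View pics/s9z.png

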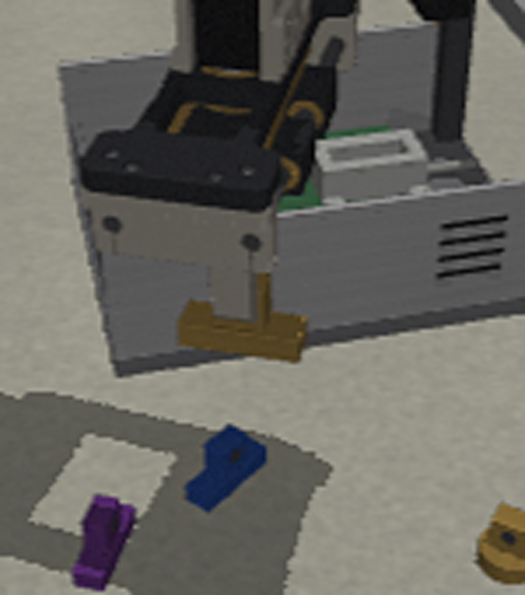

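Insert held level: wrist rows 190..295 match those before the lift, and the load is 3 N. So its underside is at TCP z + 4.7 mm. Next I'll carry it over the panel.

```bash
python3 -m inch '{"fingers":[0,0,0,0,0],"dp":[[-0.02,0,-0.005],[-0.06,0,-0.01],[-0.1,0,-0.01],[-0.14,0,-0.01],[-0.18,0,-0.01]],"angular":[[0,0,-0.05],[0,0,-0.12],[0,0,-0.19],[0,0,-0.26],[0,0,-0.33]]}'
python3 - <<'E'
from h import *
s=bot.sense();R=np.array(s['eef_rot']);t=np.array(s['tcp_pos']);print(t,R.T@(np.array([.6123,.127,.2])-t),np.degrees(np.arctan2(R[1,0],R[0,0])))
E
```

```text
time: 12.35
tcp_pos: [0.5295, -0.0696, 0.2091]
eef_rot: [[-0.078, -0.997, -0.002], [-0.997, 0.078, 0.0], [-0.0, 0.002, -1.0]]
contact_force: [0.8, 0.7, -1.3]
grip_width: 0.0157
[ 0.5295111  -0.0695607   0.20909423] [-0.20244726 -0.06713409  0.00899644] -94.49843283359822
```

```bash
python3 -m inch '{"fingers":[0,0,0,0,0],"dp":[[-0.04,-0.013,0],[-0.08,-0.027,0],[-0.12,-0.04,0],[-0.16,-0.053,0],[-0.19,-0.062,0]],"angular":[[0,0,-0.05],[0,0,-0.1],[0,0,-0.131],[0,0,-0.131],[0,0,-0.131]]}'
python3 -m inch '{"fingers":[0,0,0],"dp":[[0,0,0],[0,0,0],[0,0,0]],"angular":[[0,0,0],[0,0,0],[0,0,0]]}'
python3 - <<'E'
from h import *
s=bot.sense();R=np.array(s['eef_rot']);t=np.array(s['tcp_pos']);print(t,R.T@(np.array([.6123,.127,.0893])-t),np.degrees(np.arctan2(R[1,0],R[0,0])))
grab('wrist','w10');grab('side','s10')
E
```

```text
time: 12.85
tcp_pos: [0.6068, 0.1154, 0.2086]
eef_rot: [[0.051, -0.999, -0.002], [-0.999, -0.051, -0.0], [0.0, 0.002, -1.0]]
contact_force: [1.0, -0.4, -2.4]
grip_width: 0.0155
time: 13.15
tcp_pos: [0.6064, 0.1124, 0.2097]
eef_rot: [[0.049, -0.999, -0.001], [-0.999, -0.049, -0.0], [0.0, 0.001, -1.0]]
contact_force: [-0.5, -0.3, -1.7]
grip_width: 0.0155
[0.60641887 0.11244031 0.20965203] [-0.01429069 -0.00673259  0.12033965] -87.17525827924737
```

View pics/w10.png

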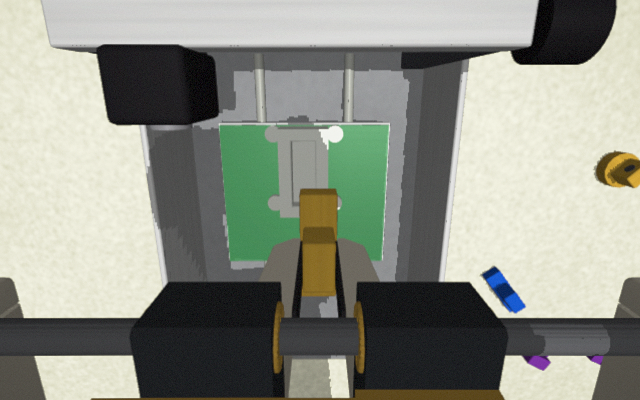

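View pics/s10.png

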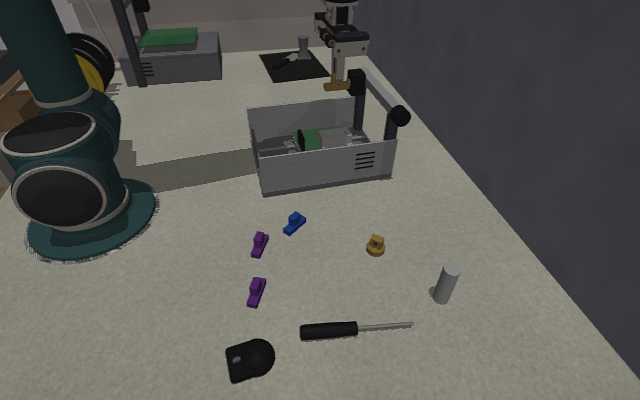

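Everything on the table is in place. I'll centre at height, then descend in stages.

```bash
python3 -m inch '{"fingers":[0,0,0,0,0],"dp":[[-0.0143,-0.0067,0],[-0.0143,-0.0067,0.02],[-0.0143,-0.0067,0.04],[-0.0143,-0.0067,0.06],[-0.0143,-0.0067,0.06]],"angular":[[0,0,0],[0,0,0],[0,0,0],[0,0,0],[0,0,0]]}'
python3 -m inch '{"fingers":[0,0,0],"dp":[[0,0,0],[0,0,0],[0,0,0]],"angular":[[0,0,0],[0,0,0],[0,0,0]]}'
python3 - <<'E'
from m import *
s=bot.sense();R=np.array(s['eef_rot']);t=np.array(s['tcp_pos']);print(t,R.T@(np.array([.6123,.127,.0893])-t),np.degrees(np.arctan2(R[1,0],R[0,0])))
d=grab('wrist','w11')
im=cv2.imread('pics/w11.png'); cv2.imwrite('pics/w11z.png',cv2.resize(im[60:300,200:440],None,fx=2.5,fy=2.5,interpolation=cv2.INTER_CUBIC))
g=masks(d)['green']; c=np.vstack(comps(g,200)); print('green',rect(onz(d,c,.052)),c.min(0),c.max(0))
E
```

```text
time: 13.75
tcp_pos: [0.6118, 0.1278, 0.1476]
eef_rot: [[0.049, -0.999, -0.004], [-0.999, -0.049, -0.001], [0.0, 0.004, -1.0]]
contact_force: [0.0, -0.5, -1.4]
grip_width: 0.0158
time: 14.05
tcp_pos: [0.6133, 0.1279, 0.1517]
eef_rot: [[0.05, -0.999, 0.002], [-0.999, -0.05, 0.0], [-0.0, -0.002, -1.0]]
contact_force: [0.6, 0.8, -1.8]
grip_width: 0.0153
[0.61330051 0.1279264  0.15170902] [0.00089155 0.00115005 0.06240695] -87.15180720354901
green (array([589.6, 126. ]), array([130.8, 165.4]), np.float32(-87.1)) [220 141] [418 282]
```

View pics/w11z.png

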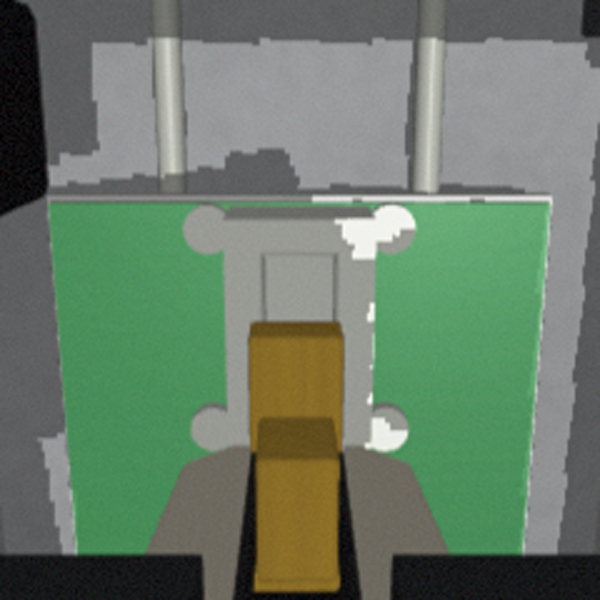

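```bash
cat > rel.py <<'E'
from m import *
def cv(pts,f,o): return (np.array(pts,float)+.5)/f-.5+np.array(o)
def rel(fn,pf,ff,tz,f=2.5,o=(200,60)):
    d=load(fn)
    p=onz(d,cv(pf,f,o),.082); q=onz(d,cv(ff,f,o),tz+.0047+.014)
    X=np.array([np.cos(np.radians(3.0)),np.sin(np.radians(3.0)),0]);Y=np.array([-X[1],X[0],0])
    pc=p.mean(0)-.031*X; qc=q.mean(0)-.030*X
    print('pocket',pc.round(4),'w',np.linalg.norm(p[0]-p[1]).round(4),'insert',qc.round(4),'w',np.linalg.norm(q[0]-q[1]).round(4))
    e=qc-pc; print('err x,y mm',(e@X*1000).round(1),(e@Y*1000).round(1))
    for a in (p,q): print('yaw',np.degrees(np.arctan2(*(a[0]-a[1])[1::-1])).round(1)-90)
E
python3 - <<'E'
from rel import *
rel('w11',[(262,254),(337,254)],[(250,335),(342,335)],.1510)
E
```

```text
pocket [0.6126 0.1269 0.082 ] w 0.0226 insert [0.613  0.1278 0.1697] w 0.0191
err x,y mm 0.5 0.8
yaw 2.9000000000000057
yaw 2.9000000000000057
```

```bash
python3 -m inch '{"fingers":[0,0,0,0,0],"dp":[[0.0008,0.0005,0.012],[0.0008,0.0005,0.024],[0.0008,0.0005,0.036],[0.0008,0.0005,0.042],[0.0008,0.0005,0.042]],"angular":[[0,0,0],[0,0,0],[0,0,0],[0,0,0],[0,0,0]]}'
python3 -m inch '{"fingers":[0,0,0],"dp":[[0,0,0.006],[0,0,0.011],[0,0,0.011]],"angular":[[0,0,0],[0,0,0],[0,0,0]]}'
python3 -m inch '{"fingers":[0,0],"dp":[[0,0,0],[0,0,0]],"angular":[[0,0,0],[0,0,0]]}'
python3 - <<'E'
from h import *
s=bot.sense();print(s['tcp_pos'],s['contact_force'])
d=grab('wrist','w12');b=grab('side','s12')
im=cv2.imread('pics/w12.png'); cv2.imwrite('pics/w12z.png',cv2.resize(im[60:300,200:440],None,fx=2.5,fy=2.5,interpolation=cv2.INTER_CUBIC))
im=cv2.imread('pics/s12.png'); cv2.imwrite('pics/s12z.png',cv2.resize(im[60:190,270:410],None,fx=5,fy=4.6,interpolation=cv2.INTER_CUBIC))
E
```

```text
time: 14.6
tcp_pos: [0.6118, 0.1269, 0.1068]
eef_rot: [[0.05, -0.999, -0.002], [-0.999, -0.05, -0.0], [0.0, 0.002, -1.0]]
contact_force: [0.1, -0.0, -1.2]
grip_width: 0.0157
time: 14.9
tcp_pos: [0.6121, 0.1269, 0.0967]
eef_rot: [[0.05, -0.999, -0.001], [-0.999, -0.05, -0.0], [0.0, 0.001, -1.0]]
contact_force: [-0.4, 0.9, -2.0]
grip_width: 0.0158
time: 15.1
tcp_pos: [0.6125, 0.127, 0.0977]
eef_rot: [[0.05, -0.999, 0.0], [-0.999, -0.05, 0.0], [-0.0, -0.0, -1.0]]
contact_force: [-0.2, 0.7, -1.0]
grip_width: 0.0156
[0.6125002 0.1270115 0.0977027] [-0.21924762  0.73981146 -1.00644078]
```

View pics/w12z.png

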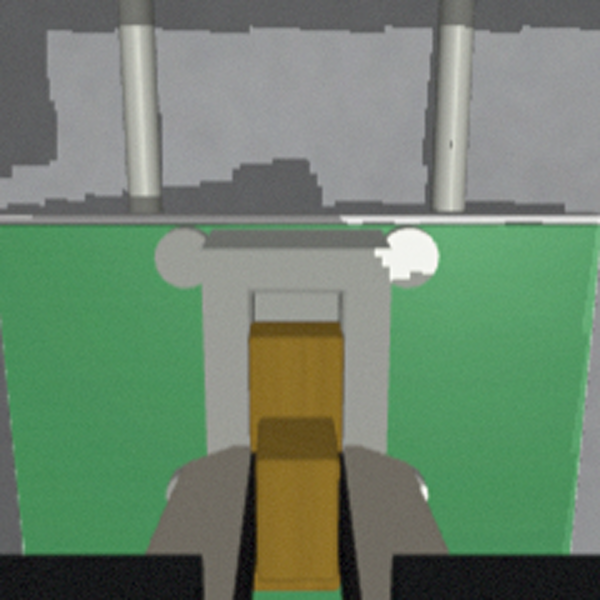

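View pics/s12z.png

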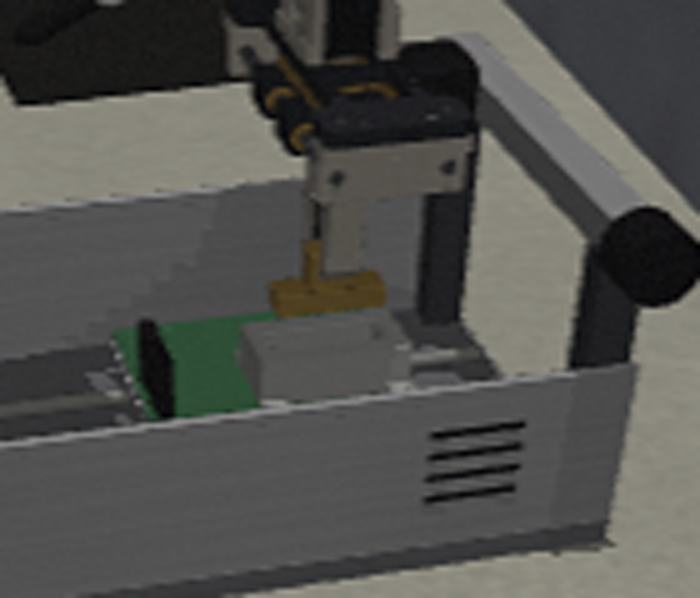

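Run:
```python
from rel import *
rel('w12',[(252,291),(342,291)],[(250,335),(343,335)],.0977)
d=load('s12');X=np.array([np.cos(.0524),np.sin(.0524),0]);Y=np.array([-X[1],X[0],0]);c=np.array([.6125,.127,0])
for z in (.092,.1024,.112):
  print(z,((proj(d,[c+sx*.03*X-.01*Y+[0,0,z] for sx in (-1,1)])-[270,60])*[5,4.6]).round(0).tolist())
print('print near top',((proj(d,[c+sx*.042*X-.023*Y+[0,0,.082] for sx in (-1,1)])-[270,60])*[5,4.6]).round(0).tolist())
```

```text
pocket [0.6127 0.1267 0.082 ] w 0.0219 insert [0.6124 0.1268 0.1164] w 0.0192
err x,y mm -0.3 0.1
yaw 2.9000000000000057
yaw 2.9000000000000057
0.092 [[275.0, 336.0], [382.0, 323.0]]
0.1024 [[275.0, 320.0], [383.0, 308.0]]
0.112 [[276.0, 306.0], [384.0, 293.0]]
print near top [[259.0, 365.0], [409.0, 347.0]]
```

```bash
python3 -m inch '{"fingers":[0,0,0,0,0],"dp":[[0,0,0.003],[0,0,0.006],[0,0,0.009],[0,0,0.009],[0,0,0.009]],"angular":[[0,0,0],[0,0,0],[0,0,0],[0,0,0],[0,0,0]]}'
python3 -m inch '{"fingers":[0,0,0],"dp":[[0,0,0],[0,0,0],[0,0,0]],"angular":[[0,0,0],[0,0,0],[0,0,0]]}'
python3 - <<'E'
from h import *
s=bot.sense();print(s['tcp_pos'],s['contact_force'],s['joint_velocities'])
d=grab('wrist','w13');b=grab('side','s13')
im=cv2.imread('pics/w13.png'); cv2.imwrite('pics/w13z.png',cv2.resize(im[60:300,200:440],None,fx=2.5,fy=2.5,interpolation=cv2.INTER_CUBIC))
im=cv2.imread('pics/s13.png'); cv2.imwrite('pics/s13z.png',cv2.resize(im[100:150,310:370],None,fx=10,fy=10,interpolation=cv2.INTER_CUBIC))
X=np.array([np.cos(.0524),np.sin(.0524),0]);Y=np.array([-X[1],X[0],0]);c=np.array([.6125,.127,0])
d=b
for z in (.085,.09,.095,.1):
  print(z,((proj(d,[c+sx*.03*X-.01*Y+[0,0,z] for sx in (-1,1)])-[310,100])*10).round(0).tolist())
E
```

```text
time: 15.7
tcp_pos: [0.6123, 0.127, 0.0883]
eef_rot: [[0.05, -0.999, -0.0], [-0.999, -0.05, -0.0], [0.0, 0.0, -1.0]]
contact_force: [0.0, 0.3, -2.9]
grip_width: 0.0155
time: 16.0
tcp_pos: [0.6124, 0.127, 0.0886]
eef_rot: [[0.05, -0.999, 0.0], [-0.999, -0.05, 0.0], [-0.0, -0.0, -1.0]]
contact_force: [0.2, 0.1, -1.3]
grip_width: 0.0152
[0.61243532 0.1269781  0.08855125] [ 0.22349744  0.05328371 -1.31156608] [-0.00028528 -0.00064775  0.00180358 -0.00024285 -0.00067036  0.00019933]
0.085 [[149.0, 353.0], [362.0, 325.0]]
0.09 [[149.0, 337.0], [363.0, 309.0]]
0.095 [[150.0, 321.0], [364.0, 293.0]]
0.1 [[150.0, 304.0], [365.0, 276.0]]
```

View pics/w13z.png

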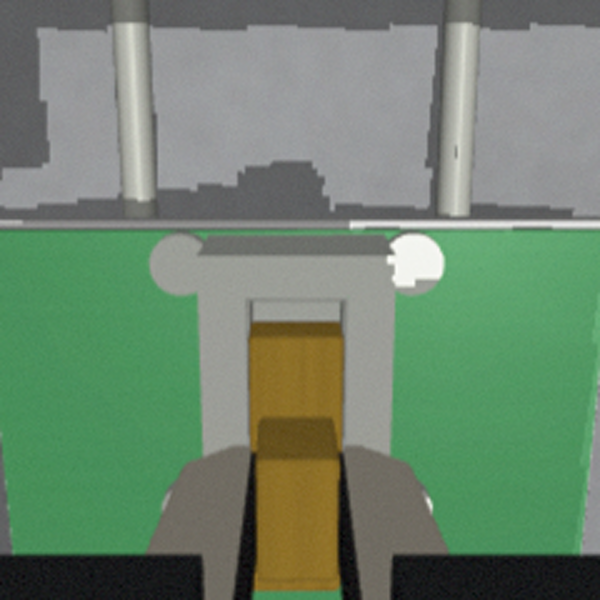

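View pics/s13z.png

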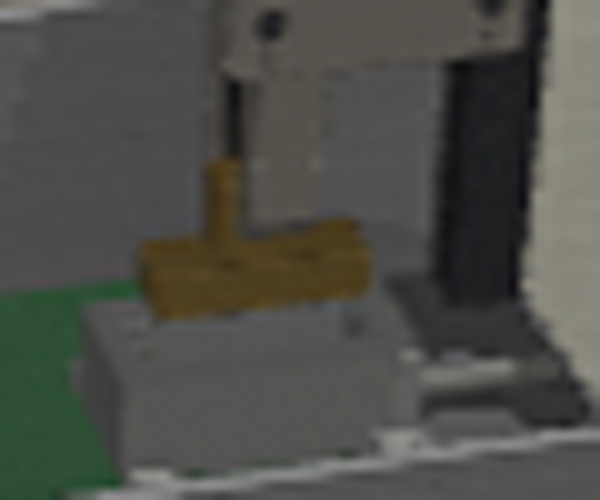

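Run:
```python
from rel import *
rel('w13',[(250,299),(343,299)],[(250,335),(343,335)],.0885)
print(order.job_done())
```

```text
pocket [0.6129 0.1268 0.082 ] w 0.0217 insert [0.6123 0.1268 0.1072] w 0.0192
err x,y mm -0.5 -0.0
yaw 2.9000000000000057
yaw 2.9000000000000057
the job is handed in; nothing more can be done
None
```

I pushed the bed home by its tab, gripped the oblong insert by its lug and carried it over the side panel. I handed the job in with the insert still held over the oblong pocket. The hand-in gave no verdict.

**Last checks:**
- **Centring:** the wrist camera put the insert 0.5 mm off along the pocket and 0.0 mm across it. Both were turned the same, about 2.9°.
- **Level:** the tool axis was vertical to the displayed precision. The insert's own tilt I judged only by eye from the pictures.
- **Height:** the arm reading gives about 11 mm above the pocket's mouth and the side camera about 13 mm. Both are inside the 3–21 mm band.
- **Holding:** the fingers stopped at about 15.5 mm on the 16 mm lug, with a grip of 35 N. The force reading showed nothing beyond the insert's weight, and the arm was still.
- **Bed:** the pocket stayed where I measured it after the push, so the bed did not move back from its stop.

**What went wrong or disagreed:**
- **Missed first push:** the first push passed over the tab without moving the bed. The real fingertips end about 25–28 mm above the reported TCP, so I repeated the push deeper and allowed for this in the grasp.
- **Force at the stop:** pressing against the stop showed up to about 83 N along the push, roughly 97 N in total. That is under the 120 N wrist limit, and I backed off straight after.
- **Other items:** in the side picture taken while I carried the insert over the printer, the other table items looked where they started. I did not measure them.

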